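Unlock the drive box by its combination dial

ROBOT

A 7-joint arm with a two-finger parallel gripper is mounted at the origin on the work surface. World frame = base frame: x ahead of the robot, y to its left, z up, the work surface at z = 0. Lengths are in m, angles in rad, forces in N, time in s.
With the tool pointing down it reaches from about 0.425 to 0.95 m from the base axis. Payload 4.7 kg.
Tool frame: the origin (TCP) lies between the finger pads; the fingertips stand 25 mm ahead of it and the grasp point (between the pads) lies 6 mm ahead of it; z points along the fingers, y is the line along which they close (so a half turn about z gives the same grasp; the last joint's range is limited). The gripper opens to 85 mm and grips with 20 to 120 N. Pads are 22 mm wide; open, the fingers measure 114 mm over their backs; the gripper's body (76 mm by 85 mm) begins 54 mm behind the grasp point. The pads swing forward as they close: fully open they stand 13 mm farther back than shut.
Start: joints at [-1.219, 0.469, -0.049, 1.532, 0.024, 1.141, -0.082], TCP at [0.251, 0.627, 0.23] pointing down, gripper open.
Joint ranges: [-2.59, 2.59], [-0.33, 1.99], [-1.39, 1.29], [0.1, 2.45], [-1.04, 4.18], [0.21, 1.99], [-2.66, 2.66]. Speed limits (rad/s): [2.57, 2.57, 3.14, 3.14, 3.14, 3.14, 3.14].

INTERFACE

Orientations are given as a 3x3 rotation matrix whose columns are the frame's x, y, z axes.
In Python, from rig import * gives the robot as it stands. Calls block until the motion is done:
- movep(position, orientation): joint-space move of the TCP to a pose.
- move_l(position, attitude=None, feed=0.15, until_force=None): straight line of the TCP; attitude=None keeps the orientation; feed is the mean speed in m/s. With until_force (N) it stops when the force on the tool has changed by that much, and returns True; else False.
- move_joints(angles): joint-space move.
- command_gripper(opening, newtons=None): finger opening in m; newtons is the grip in N (None keeps the last); returns when the fingers have stopped.
- sleep(seconds).
- inverse_kinematics(position, orientation): joint angles nearest the present ones, or None.
- sense(): the state.
- camera(name): name is "scene" or "top" or "wrist"; returns (picture, depth): 384x512x3 uint8, red, green, blue; 384x512 float32, m along the optical axis (not along the pixel's ray), 0 where there is no reading.
- camera_params(name): a dict with "K" (3x3 intrinsics, pixels), "position" and "rotation" of the camera in the world; the wrist camera has in their place "tool_from_camera" (4x4, takes a point from camera to tool coordinates, whose origin is the TCP and whose axes are the flange's). Camera axes: x right, y down, z forward; pixel columns grow to the right and rows downward; lengths in m; the calibration is good to about 2 mm. A picture is of the moment at which its call begins: read the wrist's pose just before it. camera_params takes no time and is no camera call.
A pose or a line that the arm cannot do raises Unreachable and nothing moves.
- finish_job(): hands the job in; it is judged then, once.
The state is a dict: "time_s": time; "joint_pos": joint angles; "qd": joint speeds; "joint_efforts": joint torques, N m; "position": TCP position; "tcp_rot": TCP orientation; "wrist_force": force on the tool from outside, world axes, zero at the start; "ft_torque": the same for the moment, N m; "finger_gap": finger opening in m; "gripper_force": force on a finger pad.
Only numpy, scipy, OpenCV 4.12 (cv2) and the standard library are available. Lean on these libraries where they do the work, as an engineer would, in place of code of your own. Each camera call takes 0.05 s, during which the arm holds its last target. There are 200 camera calls.

TASK

Open the blue lock box of recovered drives. Dial its combination: turn the dial clockwise, let the red dot go past the white index once and stop when red arrives there the second time; then turn counter-clockwise and stop when the blue dot first arrives; then turn clockwise again, slowly, until you feel the dial stop dead, which is less than half a turn further. Then lift the white lid by its bar at least 65 degrees open, leave it standing open and let go; do not push the disk drive, memory board, pry tool or pliers around it about.

Things in the scene. Friction and masses are not known exactly. Their poses are not given: they have to be found in the camera images.
- lockbox: Blue lock box, fixed, its front turned to the robot's right; 280 deep (x), 240 mm wide (y). Origin on the bench; x points away from its front, z up. The front is a wedge: edge at x = -150, 35 mm high; from there the face slopes up at 35 degrees to x = -22, height 125 mm. A lidded well reaches back to x = 130 mm. The dial sits mid-face (x = -86, y = 0, height 80 mm).
- dial_axis (a point): Point on the dial's axis at the height to grip the knob, 34 mm above the sloping face. Fixed to the box, with the box's axes (x to the back, z vertically up): in these the dial's outward axis is (-sin 35deg, 0, cos 35deg), so it leans 35 degrees from vertical towards the front.
- dial_grip (a point): The same point, but turning with the dial: its z is the outward axis and its x points at the white dot. Knob: black, round, ribbed, 37 mm diameter, from 7.5 to 44 mm above the face, on a dark disc of 76 mm diameter, 7.5 mm thick. Dots lie near the disc's edge, counter-clockwise from white: red 29, yellow 115, blue 222, green 327 degrees.
- dial_index (a point): The white index mark painted on the face, directly up-slope of the dial, 54 mm from its axis. A dot has arrived when it points at this mark; the lock forgives 6 degrees (0.1 rad). The dial turns with under 0.12 N m and stays where it is left. Its angle can be seen from above.
- dial (a joint): Turn of the dial, rad, growing CLOCKWISE seen from outside (a negative rotation about the outward axis); endless, counts whole turns. 0 = white dot at the index, 0.50 = red the first time, 6.78 = red the second time, 3.88 = blue. It starts between -0.6 and 0.3. Combination: clockwise to 6.78, counter-clockwise to 3.88, clockwise (up to 3 rad) until it is stopped.
- box_front (a point): Middle of the foot of the box's front edge, on the bench. How the lock acts: with the right dialing a sprung bolt drops in on the last clockwise turn, frees the lid and blocks the dial both ways but for about 0.3 rad of play; where is not marked. If half a turn past blue brings no stop, begin again: clockwise, at least one whole turn, on to red (0.50 + a multiple of 6.283).
- lid (a joint): Opening of the white lid, rad: 0 shut, 1.5 its end stop; it must end above 1.1. Locked, it lifts only about 0.05 rad. Stiff hinge: it stays at any angle it is left at, and needs 4 to 8 N of lift at the bar. Lid 148 x 240 x 8 mm.
- lid_bar (a point): Middle of the lid's handle: a round steel bar of 10 mm diameter and 90 mm length along the box's y, its centre 45 mm above the lid's top, on a post at each end. Shut, it is at x = 10 mm in the box's frame, 178 mm above the bench, and 28 mm behind the lid's front edge. It moves with the lid and has the lid's axes.
- lid_hinge (a point): Middle of the lid's hinge line, which runs along the box's y at x = 130 mm, 125 mm above the bench. Shut, the bar's centre is 120 mm in front of it and 53 mm above it. Opening is a positive rotation about the box's y: the front edge rises, the bar goes up and to the back.
- desk_drive: silver disk drive, 147 x 102 x 26 mm, behind the box; loose, to be left alone. Origin at the centre of its underside.
- memory_stick: green memory board, 133 x 30 x 7 mm, in front of the box; loose, to be left alone. Origin at the centre of its underside.
- pry_tool: blue plastic pry tool, 115 x 16 x 6 mm, in front of the box; loose, to be left alone. Origin at the centre of its underside.
- pliers: pliers with blue handles, 135 mm long, 12 mm high; loose, to be left alone. Origin at the centre of its underside.

How it is judged:
By the outcome, as a careful person would: the job done as asked, in the order asked, and still so for the second after the job is handed in, with the robot touching nothing.
It also fails if it takes over 72 s, if anything falls off the work surface, if the arm or the gripper's body presses on something with over 40 N, if the wrist force passes 120 N, or if a joint passes its speed limit or range.

## Working session

There is one attempt and no reset: what is moved stays moved. The work goes in short steps, each a Python script; the robot and the scene stay as the last script left them, time stands still between calls to the robot, and variables do not carry over. Pictures are saved under pics/ and viewed, at most 10 in all, crops included, and the job is handed in when it is done.

```bash
ls; mkdir -p pics; python3 - <<'E'
from rig import *
import cv2, numpy as np
for n in ("top","scene"):
    p,d=camera(n); cv2.imwrite(f"pics/{n}0.png",cv2.resize(p[:,:,::-1],(768,576))); np.savez(f"{n}0.npz",p=p,d=d)
    c=camera_params(n); print(n,c)
s=sense();print(s["time_s"],s["position"],s["tcp_rot"]);print(camera_params("wrist"))
E
```

```text
pics
top {'K': array([[452.53354976,   0.        , 258.83903431],
       [  0.        , 452.53354976, 196.93006487],
       [  0.        ,   0.        ,   1.        ]]), 'position': array([ 0.3810208 , -0.01606008,  1.12926913]), 'rotation': array([[-0.18011838, -0.95870664,  0.22008848],
       [-0.9836252 ,  0.17696584, -0.03412563],
       [-0.00623168, -0.22263123, -0.97488282]])}
scene {'K': array([[452.92838629,   0.        , 245.64472303],
       [  0.        , 452.92838629, 202.21007611],
       [  0.        ,   0.        ,   1.        ]]), 'position': array([ 1.56619464, -0.21578179,  1.0511154 ]), 'rotation': array([[ 0.19516191,  0.66272422, -0.72298578],
       [ 0.98074351, -0.12634701,  0.14892484],
       [ 0.00734901, -0.73812807, -0.6746206 ]])}
0.1 [0.25064455 0.62616583 0.22934471] [[-9.28383504e-01  3.71623004e-01 -6.41700756e-04]
 [ 3.71623557e-01  9.28382008e-01 -1.66712565e-03]
 [-2.37988054e-05 -1.78620307e-03 -9.99998404e-01]]
{'K': array([[331.34520719,   0.        , 255.81830582],
       [  0.        , 331.34520719, 193.22930332],
       [  0.        ,   0.        ,   1.        ]]), 'tool_from_camera': array([[ 2.46071768e-04, -9.64689599e-01, -2.63389287e-01,
         6.53020356e-02],
       [ 9.99999895e-01,  1.35326955e-04,  4.38602639e-04,
        -2.27433044e-04],
       [-3.87471734e-04, -2.63389367e-01,  9.64689531e-01,
        -1.44373300e-01],
       [ 0.00000000e+00,  0.00000000e+00,  0.00000000e+00,
         1.00000000e+00]])}
```

View pics/top0.png

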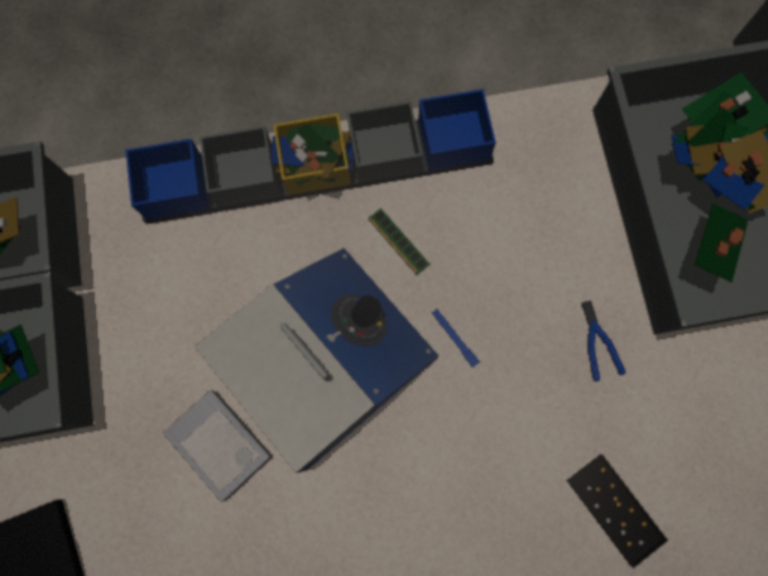

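View pics/scene0.png

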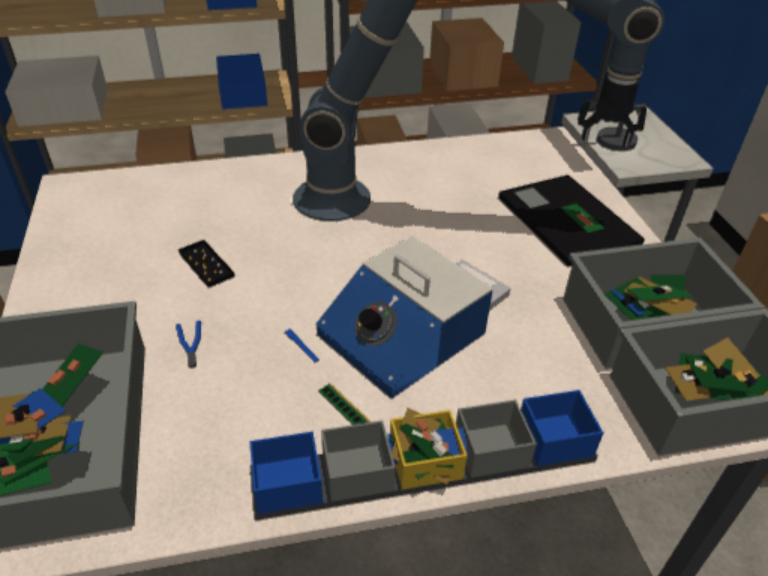

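Top view (768-wide): the box is near (315,360) with the lid on the lower left. The bar runs (285,325)–(328,380), the knob is at (367,312) and the index at (333,336). The front faces up-right, with the memory board at (400,240) and the pry tool at (456,337) in front of it. Scene view: the same box, arm retracted, nothing on the lid.

```bash
cat > h.py <<'E'
import numpy as np, cv2
def pts(cam,d):
    K=cam["K"];v,u=np.indices(d.shape)
    P=np.stack([(u-K[0,2])/K[0,0]*d,(v-K[1,2])/K[1,1]*d,d],-1)
    return P@cam["rotation"].T+cam["position"]
def ray(cam,uv,z):
    K=cam["K"];r=cam["rotation"]@np.array([(uv[0]-K[0,2])/K[0,0],(uv[1]-K[1,2])/K[1,1],1])
    return cam["position"]+r*(z-cam["position"][2])/r[2]
E
python3 - <<'E'
from rig import *
from h import *
for n in ("top","scene"):
    f=np.load(n+"0.npz");p,d=f["p"],f["d"];c=camera_params(n);P=pts(c,d)
    bench=P[...,2][(d>0)&(abs(P[...,2])<.02)];print(n,"bench z",np.median(bench),bench.std())
    m=((abs(P[...,2]-.133)<.008)&(d>0)&(P[...,1]<.25)&(P[...,1]>-.25)&(P[...,0]>.3)&(P[...,0]<.95)&(p.max(-1)>90)).astype(np.uint8)
    m=cv2.morphologyEx(m,cv2.MORPH_OPEN,np.ones((3,3)))
    k,l,st,ce=cv2.connectedComponentsWithStats(m);i=1+np.argmax(st[1:,4]);q=P[l==i]
    print("lid z",np.median(q[:,2]),"n",len(q),cv2.minAreaRect(q[:,:2].astype(np.float32)), q[:,:2].mean(0))
    hs=cv2.cvtColor(p,cv2.COLOR_RGB2HSV)
    mb=(cv2.inRange(hs,(100,120,30),(130,255,255))>0)&(P[...,2]>.04)&(P[...,2]<.123)&(d>0)&(np.linalg.norm(P[...,:2]-q[:,:2].mean(0),axis=-1)<.25)
    x=P[mb];print("blue n",len(x),x.mean(0))
    # bar
    b=(abs(P[...,2]-.181)<.012)&(d>0)&(np.linalg.norm(P[...,:2]-q[:,:2].mean(0),axis=-1)<.1)
    x=P[b];print("bar",len(x),x.mean(0) if len(x) else 0, cv2.minAreaRect(x[:,:2].astype(np.float32)) if len(x)>4 else 0)
E
```

```text
top bench z 0.0011069658531777105 0.0033485710907729086
lid z 0.1336536563316964 n 6972 ((0.5176442265510559, 0.12351775169372559), (0.2406829595565796, 0.14737984538078308), 30.21397590637207) [0.51335855 0.12386389]
blue n 1704 [0.54710058 0.00290068 0.09708874]
bar 217 [0.53910122 0.0823633  0.18251109] ((0.5399188995361328, 0.0828632339835167), (0.09790588170289993, 0.009700017981231213), 30.171875)
scene bench z 9.880500018188965e-05 0.004954908543870349
lid z 0.13286633723732577 n 2168 ((0.5181413888931274, 0.12259119749069214), (0.2445952296257019, 0.15500859916210175), 29.44068717956543) [0.52728448 0.12544211]
blue n 3221 [0.60714787 0.04219688 0.08039339]
bar 99 [0.54671894 0.08362072 0.17995198] ((0.5421465039253235, 0.08233161270618439), (0.09755446016788483, 0.012707621790468693), 31.99027442932129)
```

```bash
cat >> h.py <<'E'
th=np.radians(120.1); xb=np.array([np.cos(th),np.sin(th),0]); zb=np.array([0,0,1.]); yb=np.cross(zb,xb)
O=np.array([.5179,.1231,0])-.056*xb
def W(x,y,z): return O+x*xb+y*yb+z*zb
s35,c35=np.sin(np.radians(35)),np.cos(np.radians(35))
ax=-s35*xb+c35*zb; up=c35*xb+s35*zb     # dial axis, up-slope
D=W(-.086,0,.080)                       # dial centre on the face
def Rt(phi):  # tool z into the dial; tool x = up-slope turned by phi CW seen from outside (= + about tool z)
    z=-ax; x=np.cos(phi)*up+np.sin(phi)*np.cross(z,up); return np.stack([x,np.cross(z,x),z],1)
def tcp(h): return D+ax*h               # TCP h above face along the dial axis
E
python3 - <<'E'
from rig import *
from h import *
np.set_printoptions(precision=3,suppress=True)
print("D",D,"ax",ax,"yb",yb)
for k in range(-6,7):
    phi=k*np.pi/6
    a=inverse_kinematics(tcp(.040),Rt(phi)); b=inverse_kinematics(tcp(.14),Rt(phi))
    print(k*30,a,None if b is None else b)
E
```

```text
D [0.589 0.    0.08 ] ax [ 0.288 -0.496  0.819] yb [-0.865 -0.502  0.   ]
-180 [-0.362  0.882  0.912  1.62  -0.93   1.638 -1.79 ] [-0.34   0.929  1.106  1.455 -0.964  1.879 -1.77 ]
-150 [-0.362  0.882  0.912  1.62  -0.93   1.638 -2.314] [-0.34   0.929  1.106  1.455 -0.964  1.879 -2.294]
-120 [ 0.843  1.037 -1.186  1.539  0.363  1.334  2.3  ] [ 0.847  0.976 -1.185  1.369  0.299  1.52   2.362]
-90 [ 0.004  0.702  0.276  1.596 -0.606  1.388  2.63 ] [ 0.783  0.881 -0.995  1.373  0.155  1.485  1.96 ]
-60 [ 0.03   0.698  0.236  1.594 -0.586  1.378  2.088] [-0.034  0.702  0.46   1.434 -0.64   1.616  2.131]
-30 [-0.045  0.712  0.354  1.599 -0.645  1.41   1.618] [-0.103  0.727  0.582  1.439 -0.697  1.652  1.659]
0 [-0.077  0.721  0.405  1.602 -0.67   1.425  1.118] [-0.089  0.721  0.558  1.438 -0.685  1.644  1.125]
30 [-0.079  0.721  0.408  1.602 -0.672  1.426  0.595] [-0.073  0.715  0.528  1.437 -0.671  1.635  0.589]
60 [-0.143  0.742  0.512  1.606 -0.724  1.46   0.119] [-0.142  0.746  0.656  1.442 -0.732  1.676  0.12 ]
90 [-0.22   0.776  0.642  1.611 -0.789  1.508 -0.345] [-0.182  0.768  0.732  1.445 -0.769  1.703 -0.37 ]
120 [-0.236  0.785  0.669  1.612 -0.803  1.52  -0.856] [-0.194  0.776  0.757  1.446 -0.781  1.712 -0.882]
150 [-0.362  0.882  0.912  1.62  -0.93   1.638 -1.267] [-0.34   0.929  1.106  1.455 -0.964  1.879 -1.246]
180 [-0.362  0.882  0.912  1.62  -0.93   1.638 -1.79 ] [-0.34   0.929  1.106  1.455 -0.964  1.879 -1.77 ]
```

```bash
cat >> h.py <<'E'
def wcam(s,c):
    R,p=s["tcp_rot"],s["position"];T=c["tool_from_camera"]
    return dict(K=c["K"],rotation=R@T[:3,:3],position=p+R@T[:3,3])
E
python3 - <<'E'
from rig import *
from h import *
np.set_printoptions(precision=3,suppress=True)
s=sense();p=s["position"].copy();p[2]=.42
move_l(p,feed=.3)
movep(tcp(.30),Rt(0)); print(sense()["time_s"],sense()["position"]-tcp(.30))
move_l(tcp(.15),feed=.25)
s=sense();pic,d=camera("wrist");np.savez("w1.npz",p=pic,d=d,pos=s["position"],R=s["tcp_rot"])
cv2.imwrite("pics/w1.png",pic[:,:,::-1])
print(s["time_s"],s["joint_pos"],s["position"]-tcp(.15),s["wrist_force"])
c=wcam(s,camera_params("wrist"))
def proj(X): q=c["K"]@(c["rotation"].T@(X-c["position"]));return q[:2]/q[2]
print("dial",proj(D),"knobtop",proj(D+ax*.044),"index",proj(D+up*.054),"bar",proj(W(.01,0,.178)))
E
```

```text
4.0333 [0.    0.001 0.   ]
4.7833 [-0.051  0.708  0.505  1.414 -0.656  1.647  1.097] [ 0.001 -0.001  0.001] [ 0.391 -0.131  0.443]
dial [254.562 177.074] knobtop [254.411 189.275] index [254.553 116.566] bar [254.444   5.038]
```

View pics/w1.png

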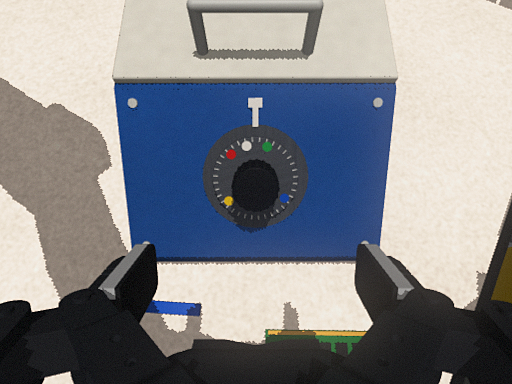

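The wrist view shows white (246,146), red (231,154), yellow (228,201), blue (285,199), green (267,147), the index stem at (255,112) and the knob at (255,188). The knob prediction (254,189) fits, so I'll measure the dial angle from the dots.

```bash
cat >> h.py <<'E'
HS={"red":((0,150,90),(8,255,255),29),"yellow":((15,130,100),(35,255,255),115),"green":((45,100,60),(85,255,255),327),"blue":((100,150,100),(130,255,255),222),"white":((0,0,160),(180,50,255),0)}
def dial(pic,c,prior=None):
    """dial angle from the dots, mod 2pi: rays onto the disc's top plane"""
    hs=cv2.cvtColor(pic,cv2.COLOR_RGB2HSV);K=c["K"];v,u=np.indices(pic.shape[:2])
    r=np.stack([(u-K[0,2])/K[0,0],(v-K[1,2])/K[1,1],np.ones(u.shape)],-1)@c["rotation"].T
    C=D+ax*.0075; X=c["position"]+r*(((C-c["position"])@ax)/(r@ax))[...,None]-C
    a,b=X@up,X@np.cross(-ax,up); rad=np.hypot(a,b); ring=(rad>.024)&(rad<.036)
    out={}
    for n,(lo,hi,off) in HS.items():
        m=((cv2.inRange(hs,lo,hi)>0)&ring).astype(np.uint8)
        k,l,st,ce=cv2.connectedComponentsWithStats(m)
        if k<2: continue
        i=1+np.argmax(st[1:,4])
        if st[i,4]<12: continue
        A,B=a[l==i].mean(),b[l==i].mean()
        out[n]=((np.arctan2(B,A)+np.radians(off)+np.pi)%(2*np.pi)-np.pi,np.hypot(A,B),st[i,4],ce[i].round())
    return out
E
python3 - <<'E'
from rig import *
from h import *
np.set_printoptions(precision=3,suppress=True)
f=np.load("w1.npz");c=wcam(dict(position=f["pos"],tcp_rot=f["R"]),camera_params("wrist"))
for k,v in dial(f["p"],c).items(): print(k,v)
P=pts(c,f["d"]); h=(P-D)@ax
m=(abs(h-.044)<.006)&(np.linalg.norm(P-D,axis=-1)<.07)&(f["d"]>0); X=P[m]-D
print("knob top n",m.sum(),"h",np.median(h[m]),"up",(X@up).mean(),np.ptp(X@up),"yb",(X@yb).mean(),np.ptp(X@yb))
f0=np.abs(h)<.03; face=f0&((P-D)@up<.07)&((P-D)@up>-.07)&(abs((P-D)@yb)>.05)&(abs((P-D)@yb)<.1);print("face h",np.median(h[face]))
E
```

```text
red (np.float64(-0.2533933431046078), np.float64(0.03049880769259401), np.int32(49), array([231., 154.]))
yellow (np.float64(-0.25897885063545134), np.float64(0.03123311364510516), np.int32(71), array([228., 200.]))
green (np.float64(-0.22638195164996588), np.float64(0.030929259693036677), np.int32(82), array([267., 146.]))
blue (np.float64(-0.25466732049193297), np.float64(0.031880340611350665), np.int32(67), array([284., 198.]))
white (np.float64(-0.24432123188210042), np.float64(0.030676410757271774), np.int32(74), array([246., 146.]))
knob top n 1735 h 0.045103078793826905 up 0.001077729160861385 0.0386176087734762 yb -0.0003213166148165706 0.038119342311044566
face h 0.001267583701476983
```

```bash
cat >> h.py <<'E'
import rig
def turn(dphi,step=None):
    q=np.array(rig.sense()["joint_pos"]); q[6]-=dphi; rig.move_joints(q)
def look(name):
    s=rig.sense();pic,d=rig.camera("wrist");np.savez(name+".npz",p=pic,d=d,pos=s["position"],R=s["tcp_rot"]);cv2.imwrite(f"pics/{name}.png",pic[:,:,::-1])
    o=dial(pic,wcam(s,rig.camera_params("wrist")));print(name,"t %.2f q7 %.3f"%(s["time_s"],s["joint_pos"][6]),{k:(round(v[0],3),round(v[1],4),int(v[2])) for k,v in o.items()},"F",np.round(s["wrist_force"],1),"T",np.round(s["ft_torque"],2),"gap %.4f gf %.1f"%(s["finger_gap"],s["gripper_force"]))
    return o
E
python3 - <<'E'
from rig import *
from h import *
command_gripper(.062)
turn(-.9)
print(move_l(tcp(.040),Rt(-.9),feed=.12,until_force=15),sense()["position"]-tcp(.04))
print(sense()["joint_pos"])
look("a1")
command_gripper(.03,50); look("a2")
turn(.5); look("a3")
E
```

```text
False [ 0.00062401 -0.00074327  0.00059015]
[-0.11669669  0.73221617  0.4698784   1.60319912 -0.70205991  1.44528557
  2.04654166]
a1 t 7.14 q7 2.047 {'red': (np.float64(-0.231), np.float64(0.0301), 151), 'yellow': (np.float64(-0.278), np.float64(0.0308), 185), 'green': (np.float64(-0.207), np.float64(0.0312), 179), 'white': (np.float64(-0.219), np.float64(0.0308), 197)} F [ 0.4 -0.   0.6] T [-0.53 -0.37 -0.01] gap 0.0622 gf 0.0
a2 t 7.61 q7 2.047 {'red': (np.float64(-0.228), np.float64(0.0301), 154), 'yellow': (np.float64(-0.275), np.float64(0.0307), 182), 'green': (np.float64(-0.209), np.float64(0.0313), 179), 'white': (np.float64(-0.22), np.float64(0.0308), 189)} F [ 1.2 -3.8  5.7] T [-0.39 -0.23 -0.02] gap 0.0298 gf 3.4
a3 t 8.21 q7 1.549 {'red': (np.float64(-0.114), np.float64(0.0303), 136), 'yellow': (np.float64(-0.146), np.float64(0.0311), 170), 'green': (np.float64(-0.087), np.float64(0.0311), 184), 'white': (np.float64(-0.105), np.float64(0.0307), 188)} F [ 0.6 -1.1  1.2] T [-0.45 -0.23 -0.01] gap 0.0302 gf 0.6
```

```bash
python3 - <<'E'
from rig import *
from h import *
command_gripper(.0,50); look("a4")
turn(.3); look("a5")
E
```

```text
a4 t 8.66 q7 1.547 {'red': (np.float64(-0.116), np.float64(0.0301), 135), 'yellow': (np.float64(-0.151), np.float64(0.031), 176), 'green': (np.float64(-0.089), np.float64(0.031), 187), 'white': (np.float64(-0.103), np.float64(0.0306), 193)} F [ 0.6 -4.2  3.8] T [-0.85 -0.14  0.22] gap 0.0002 gf 2.6
a5 t 9.10 q7 1.250 {'red': (np.float64(-0.119), np.float64(0.0304), 163), 'yellow': (np.float64(-0.149), np.float64(0.0312), 173), 'green': (np.float64(-0.095), np.float64(0.0308), 187), 'blue': (np.float64(-0.165), np.float64(0.0337), 60), 'white': (np.float64(-0.113), np.float64(0.0306), 187)} F [ 1.2 -1.8  3.8] T [-0.6  -0.31  0.03] gap -0.0001 gf 2.0
```

View pics/a5.png

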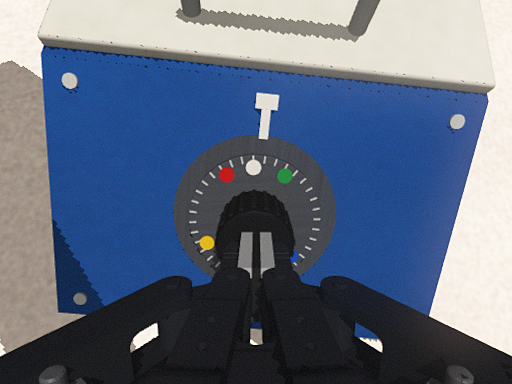

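The fingers are fully closed and drawn over the knob top (250,255), so they missed its sides. I'll check the depths before moving.

```bash
python3 - <<'E'
from rig import *
from h import *
np.set_printoptions(precision=4,suppress=True)
s=sense();print(s["position"],tcp(.04),s["tcp_rot"][:,2],-ax)
print("off",(s["position"]-D)@ax,(s["position"]-D)@up,(s["position"]-D)@yb)
for n in ("a1","a5"):
    f=np.load(n+".npz");c=wcam(dict(position=f["pos"],tcp_rot=f["R"]),camera_params("wrist"))
    P=pts(c,f["d"]);T=(P-f["pos"])@f["R"]
    for v in (170,195,205,215,225,232,236,245,255,265,280):
        for u in ((255,) if n=="a1" else (245,268)): print(n,u,v,"d %.4f"%f["d"][v,u],"tool",T[v,u],"h,up,yb",np.array([(P[v,u]-D)@ax,(P[v,u]-D)@up,(P[v,u]-D)@yb]))
E
```

```text
[ 0.6025 -0.0216  0.1146] [ 0.6006 -0.0196  0.1128] [-0.2827  0.4952 -0.8215] [-0.2877  0.4962 -0.8192]
off 0.043042548836398804 -0.0010852404390676584 -0.0006339154989535665
a1 255 170 d 0.1800 tool [0.0308 0.0002 0.0321] h,up,yb [0.0089 0.0188 0.0238]
a1 255 195 d 0.1783 tool [0.0182 0.0002 0.0268] h,up,yb [0.0142 0.011  0.0139]
a1 255 205 d 0.1613 tool [0.018  0.0002 0.0092] h,up,yb [0.0318 0.0109 0.0138]
a1 255 215 d 0.1489 tool [ 0.0174  0.0003 -0.0039] h,up,yb [0.0449 0.0106 0.0133]
a1 255 225 d 0.1491 tool [ 0.013   0.0003 -0.0048] h,up,yb [0.0458 0.0078 0.0099]
a1 255 232 d 0.1519 tool [ 0.0089  0.0002 -0.0031] h,up,yb [0.0441 0.0053 0.0067]
a1 255 236 d 0.1512 tool [ 0.0074  0.0002 -0.0042] h,up,yb [0.0452 0.0044 0.0055]
a1 255 245 d 0.1506 tool [ 0.0037  0.0003 -0.0058] h,up,yb [0.0469 0.0021 0.0026]
a1 255 255 d 0.1532 tool [-0.0018  0.0002 -0.0046] h,up,yb [ 0.0457 -0.0014 -0.0017]
a1 255 265 d 0.1551 tool [-0.0072  0.0002 -0.0042] h,up,yb [ 0.0452 -0.0047 -0.0059]
a1 255 280 d 0.1565 tool [-0.0147  0.0002 -0.0048] h,up,yb [ 0.0458 -0.0094 -0.0118]
a5 245 170 d 0.1805 too
[... 1104 characters left out ...]
,up,yb [ 0.0543  0.0099 -0.0054]
a5 245 245 d 0.1346 tool [ 0.0103 -0.0038 -0.0206] h,up,yb [0.0635 0.0089 0.0043]
a5 268 245 d 0.1344 tool [ 0.0104  0.0056 -0.0208] h,up,yb [ 0.0638  0.01   -0.005 ]
a5 245 255 d 0.1254 tool [ 0.0105 -0.0035 -0.0301] h,up,yb [0.0731 0.0091 0.004 ]
a5 268 255 d 0.1258 tool [ 0.0103  0.0052 -0.0297] h,up,yb [ 0.0727  0.0098 -0.0047]
a5 245 265 d 0.1176 tool [ 0.0105 -0.0032 -0.0382] h,up,yb [0.0812 0.0092 0.0038]
a5 268 265 d 0.1181 tool [ 0.0103  0.005  -0.0377] h,up,yb [ 0.0807  0.0098 -0.0044]
a5 245 280 d 0.1058 tool [ 0.0115 -0.0028 -0.0502] h,up,yb [0.0931 0.0103 0.0036]
a5 268 280 d 0.1057 tool [ 0.0115  0.0045 -0.0502] h,up,yb [ 0.0932  0.0111 -0.0037]
```

The closed fingertips rest on the knob's top face: in the depth data they end at tool z ≈ -2 mm, not +25 mm. I'll back off, then grip about 24–27 mm deeper, with a force guard.

```bash
python3 - <<'E'
from rig import *
from h import *
move_l(tcp(.085),Rt(-.1),feed=.15)
command_gripper(.064)
move_l(tcp(.080),Rt(-1.0),feed=.05) if False else turn(-.9)
print(move_l(tcp(.016),Rt(-1.0),feed=.10,until_force=8),(sense()["position"]-D)@ax)
look("b1")
command_gripper(.0,50); look("b2")
turn(.3); look("b3")
E
```

```text
False 0.01669384707318025
b1 t 11.92 q7 2.159 {'red': (np.float64(-0.095), np.float64(0.0303), 233), 'yellow': (np.float64(-0.151), np.float64(0.0306), 244), 'green': (np.float64(-0.079), np.float64(0.0316), 231), 'white': (np.float64(-0.088), np.float64(0.031), 253)} F [ 0.7  0.2 -0. ] T [-0.47 -0.29  0.02] gap 0.0639 gf 0.0
b2 t 12.33 q7 2.159 {'red': (np.float64(-0.095), np.float64(0.0303), 221), 'yellow': (np.float64(-0.152), np.float64(0.0306), 239), 'green': (np.float64(-0.081), np.float64(0.0318), 214), 'white': (np.float64(-0.087), np.float64(0.031), 250)} F [ 1.1 -0.3  4.7] T [-0.1  -0.11 -0.07] gap 0.0355 gf 50.5
b3 t 12.78 q7 1.862 {'red': (np.float64(0.207), np.float64(0.0304), 214), 'yellow': (np.float64(0.149), np.float64(0.0306), 242), 'green': (np.float64(0.213), np.float64(0.0319), 211), 'white': (np.float64(0.211), np.float64(0.0311), 248)} F [-0.1  0.2  2.2] T [-0.42 -0.1   0.01] gap 0.0353 gf 50.2
```

View pics/b3.png

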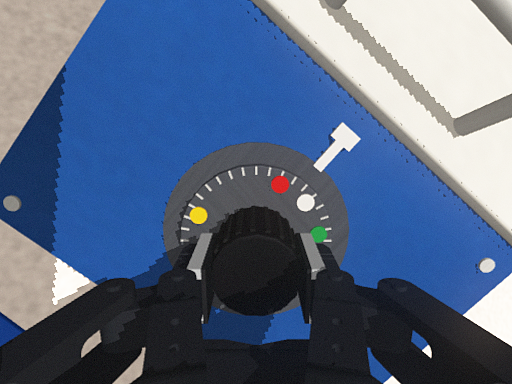

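Gripped (gap 35 mm), and the dial follows 1:1; it reads about 0.20. Next come the two long clockwise strokes.

```bash
python3 - <<'E'
from rig import *
from h import *
turn(3.29); look("c1")
command_gripper(.064); turn(-3.5); look("c2")
command_gripper(.0,50); look("c3")
turn(3.15); look("c4")
E
```

```text
c1 t 15.59 q7 -1.428 {'red': (np.float64(-2.819), np.float64(0.0305), 181), 'yellow': (np.float64(-2.839), np.float64(0.0314), 242), 'green': (np.float64(-2.801), np.float64(0.0312), 212), 'white': (np.float64(-1.556), np.float64(0.0348), 29)} F [-2.6 -1.8  4.8] T [-0.11  0.58  0.49] gap 0.0359 gf 50.5
c2 t 18.97 q7 2.071 {'red': (np.float64(-2.783), np.float64(0.0342), 15), 'yellow': (np.float64(-2.885), np.float64(0.0339), 44), 'green': (np.float64(-2.872), np.float64(0.0308), 235), 'blue': (np.float64(-2.826), np.float64(0.0305), 243), 'white': (np.float64(-2.885), np.float64(0.0316), 173)} F [0.7 0.  0.3] T [-0.51 -0.41 -0.01] gap 0.0639 gf 0.0
c3 t 19.38 q7 2.072 {'green': (np.float64(-2.874), np.float64(0.0308), 236), 'blue': (np.float64(-2.826), np.float64(0.0304), 241), 'white': (np.float64(-3.057), np.float64(0.035), 29)} F [-0.2 -0.8  2.5] T [-0.26 -0.15 -0.01] gap 0.0354 gf 50.3
c4 t 22.09 q7 -1.079 {'green': (np.float64(0.294), np.float64(0.0315), 232), 'blue': (np.float64(0.299), np.float64(0.0308), 223)} F [-4.7 -0.2  5.8] T [-0.05  0.67  0.54] gap 0.0354 gf 50.5
```

```bash
python3 - <<'E'
from rig import *
from h import *
turn(.19); look("d1")
p,d=camera("top"); c=camera_params("top")
print({k:(round(v[0],3),round(v[1],4),v[2]) for k,v in dial(p,c).items()})
q=c["K"]@(c["rotation"].T@(D-c["position"]));u,v=(q[:2]/q[2]).astype(int)
a=cv2.resize(np.load("d1.npz")["p"],(640,480));b=cv2.resize(p[v-40:v+40,u-40:u+40],(480,480),interpolation=2)
cv2.imwrite("pics/d1x.png",cv2.resize(np.hstack([a,b])[:,:,::-1],(800,343)))
E
```

```text
d1 t 22.44 q7 -1.267 {'green': (np.float64(0.482), np.float64(0.0316), 236), 'blue': (np.float64(0.485), np.float64(0.0307), 228), 'white': (np.float64(-1.716), np.float64(0.0351), 31)} F [0.5 0.2 4.8] T [-0.16 -0.05  0.07] gap 0.0351 gf 50.4
{}
```

View pics/d1x.png

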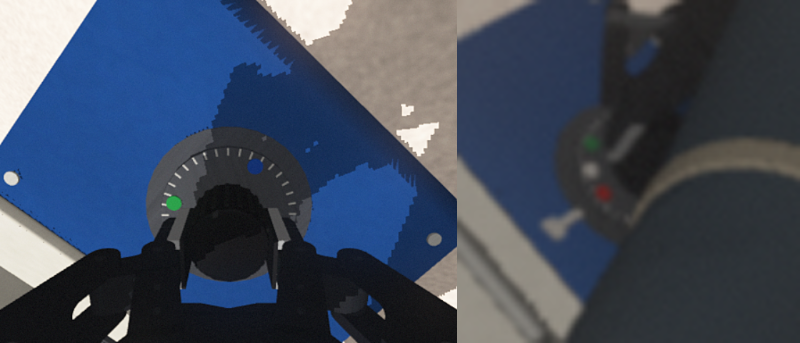

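Left half: green (173,203) and blue (254,167) give 6.77. Right half: red points at the index stem from the top. Now counter-clockwise to blue.

```bash
python3 - <<'E'
from rig import *
from h import *
turn(-2.80); o=look("e1")
E
```

```text
e1 t 24.93 q7 1.533 {'green': (np.float64(-2.325), np.float64(0.0308), 236), 'blue': (np.float64(-2.285), np.float64(0.0307), 243), 'white': (np.float64(-2.511), np.float64(0.0349), 37)} F [ 5.  -1.3 -2.4] T [-0.84 -1.42 -0.64] gap 0.0356 gf 50.1
```

```bash
python3 - <<'E'
from rig import *
from h import *
turn(-.10); look("f1")
q=np.array(sense()["joint_pos"]);q0=q[6];log=[]
for i in range(60):
    q[6]-=.05; move_joints(q); s=sense()
    T=s["ft_torque"]@ax; lag=s["joint_pos"][6]-q[6]; log.append((round(q0-q[6],2),round(T,2),round(lag,3),round(s["joint_efforts"][6],2)))
    if i>3 and abs(T-np.median([l[1] for l in log[:4]]))>.45: break
print(log); look("f2"); print(sense()["time_s"])
E
```

```text
f1 t 25.23 q7 1.631 {'green': (np.float64(-2.426), np.float64(0.0308), 235), 'blue': (np.float64(-2.387), np.float64(0.0306), 240), 'white': (np.float64(-2.613), np.float64(0.035), 36)} F [2.5 0.3 0.5] T [-0.49 -0.84 -0.28] gap 0.0351 gf 50.3
[(np.float64(0.05), np.float64(-0.12), np.float64(-0.0), np.float64(0.03)), (np.float64(0.1), np.float64(-0.09), np.float64(0.001), np.float64(0.04)), (np.float64(0.15), np.float64(-0.09), np.float64(0.002), np.float64(0.05)), (np.float64(0.2), np.float64(-0.06), np.float64(0.002), np.float64(0.04)), (np.float64(0.25), np.float64(-0.07), np.float64(0.002), np.float64(0.03)), (np.float64(0.3), np.float64(-0.1), np.float64(0.002), np.float64(0.04)), (np.float64(0.35), np.float64(-0.08), np.float64(0.002), np.float64(0.04)), (np.float64(0.4), np.float64(-0.06), np.float64(0.002), np.float64(0.05)), (np.float64(0.45), np.float64(-0.02), np.float64(0.002), np.float64(0.05)), (np.float64(0.5), np.float64(-0.05), np.float64(0.002), np.float64(0.04)), (np.float64(0.55), np.float64(-0.07), np.float64(0.002), np.float64(0.03)), (np.float64(0.6), np.float6
[... 428 characters left out ...]
p.float64(0.9), np.float64(-0.03), np.float64(0.002), np.float64(0.01)), (np.float64(0.95), np.float64(0.01), np.float64(0.002), np.float64(0.01)), (np.float64(1.0), np.float64(-0.1), np.float64(0.002), np.float64(0.01)), (np.float64(1.05), np.float64(-0.02), np.float64(0.002), np.float64(0.01)), (np.float64(1.1), np.float64(0.34), np.float64(0.003), np.float64(-0.36)), (np.float64(1.15), np.float64(1.01), np.float64(0.005), np.float64(-1.02))]
f2 t 31.02 q7 0.486 {'green': (np.float64(-1.283), np.float64(0.031), 235), 'blue': (np.float64(-1.266), np.float64(0.0311), 246), 'white': (np.float64(2.785), np.float64(0.0352), 21)} F [-4.1 -5.2  2. ] T [-0.94  0.17  1.67] gap 0.0350 gf 50.7
31.075
```

The bolt kicked at +0.70 rad, then the dial moved freely and stopped hard at +1.10 (1 N·m). I'll ease off, release, and check that the lid arc is reachable.

```bash
cat >> h.py <<'E'
from scipy.spatial.transform import Rotation as Ro
H=W(.130,0,.125)
def lidpose(t,sgn,k=.6,back=0.):
    """tool pose holding the bar at lid angle t; tool tilts k*t; back = withdrawn along the tool axis"""
    B=H+Ro.from_rotvec(yb*t).apply(-.120*xb+.053*zb)
    z=-zb; y=xb*sgn; R=Ro.from_rotvec(yb*t*k).as_matrix()@np.stack([np.cross(y,z),y,z],1)
    return B+R[:,2]*(.021-back),R
E
python3 - <<'E'
from rig import *
from h import *
np.set_printoptions(precision=2,suppress=True)
turn(-.08); command_gripper(.064)
move_l(tcp(.20),feed=.2); look("g1")
for sg in (1,-1):
  for k in (.4,.6,.8):
    print(sg,k,[inverse_kinematics(*lidpose(t,sg,k)) for t in (0,.65,1.32)],inverse_kinematics(*lidpose(1.32,sg,k,.1)))
E
```

```text
g1 t 32.78 q7 0.483 {'yellow': (np.float64(-1.338), np.float64(0.0315), 46), 'green': (np.float64(-1.336), np.float64(0.0308), 55), 'blue': (np.float64(-1.346), np.float64(0.0312), 54), 'white': (np.float64(-1.352), np.float64(0.0311), 47)} F [ 0.   0.2 -0. ] T [-0.51 -0.35  0.08] gap 0.0640 gf 0.0
1 0.4 [array([-0.33,  0.34,  0.13,  1.92, -0.05,  0.88,  1.92]), array([-0.64,  0.23,  0.19,  1.94,  0.26,  0.97,  1.5 ]), array([-0.96,  0.25,  0.22,  1.96,  0.52,  1.12,  1.08])] [-1.02  0.18  0.18  1.82  0.48  1.34  1.09]
1 0.6 [array([-0.33,  0.34,  0.13,  1.92, -0.05,  0.88,  1.92]), array([-0.73,  0.24,  0.23,  1.97,  0.41,  0.98,  1.35]), array([-1.12,  0.33,  0.29,  1.98,  0.7 ,  1.22,  0.89])] [-1.2   0.28  0.25  1.85  0.64  1.44  0.91]
1 0.8 [array([-0.33,  0.34,  0.13,  1.92, -0.05,  0.88,  1.92]), array([-0.83,  0.25,  0.26,  1.99,  0.55,  1.01,  1.2 ]), array([-1.26,  0.45,  0.38,  2.  ,  0.83,  1.32,  0.75])] [-1.35  0.42  0.33  1.87  0.75  1.52  0.78]
-1 0.4 [array([-0.87,  0.44,  0.85,  1.95, -0.41,  0.93, -0.87]), array([-1.13,  0.28,  0.81,  1.97,  0.07,  0.93, -1.43]), array([-1.07,  0.25,  0.35,  1.96,  0.49,  1.1 , -2.03])] [-0.79  0.19 -0.1   1.81  0.52  1.37 -2.09]
-1 0.6 [array([-0.87,  0.44,  0.85,  1.95, -0.41,  0.93, -0.87]), array([-1.21,  0.3 ,  0.82,  1.99,  0.22,  0.91, -1.6 ]), array([-0.92,  0.33,  0.04,  1.97,  0.76,  1.28, -2.31])] [-0.74  0.3  -0.33  1.82  0.75  1.55 -2.34]
-1 0.8 [array([-0.87,  0.44,  0.85,  1.95, -0.41,  0.93, -0.87]), array([-1.19,  0.3 ,  0.71,  2.01,  0.41,  0.93, -1.8 ]), array([-0.74,  0.45, -0.28,  1.97,  0.98,  1.55, -2.54])] [-0.62  0.49 -0.63  1.83  0.96  1.82 -2.59]
```

```bash
python3 - <<'E'
from rig import *
from h import *
np.set_printoptions(precision=2,suppress=True)
P,R=lidpose(0,1,back=.10)
move_l(sense()["position"]+np.array([0,0,.05]),feed=.2)
movep(P,R); command_gripper(.045)
P,R=lidpose(0,1)
print(move_l(P,R,feed=.12,until_force=8))
command_gripper(0,40);s=sense();print(s["time_s"],s["finger_gap"],s["gripper_force"],s["wrist_force"])
for t in (.03,.07,.11,.15):
    P,R=lidpose(t,1);move_l(P,R,feed=.06);s=sense();print(t,s["wrist_force"],s["finger_gap"],s["position"]-P)
    if np.linalg.norm(s["wrist_force"])>25: break
pic,d=camera("scene");cv2.imwrite("pics/s1.png",pic[100:300,150:400,::-1].repeat(2,0).repeat(2,1));print(sense()["time_s"])
E
```

```text
False
36.2583 0.008604046278414336 38.9847868680954 [-1.51  1.83  4.51]
0.03 [ 1.64  0.8  -0.53] 0.008432789089441395 [0. 0. 0.]
0.07 [ 0.91  1.21 -2.12] 0.008825335946761369 [0. 0. 0.]
0.11 [ 1.58  1.85 -2.28] 0.008658896144881714 [0. 0. 0.]
0.15 [ 2.14  1.17 -2.19] 0.008444928452153035 [0. 0. 0.]
37.3083
```

View pics/s1.png

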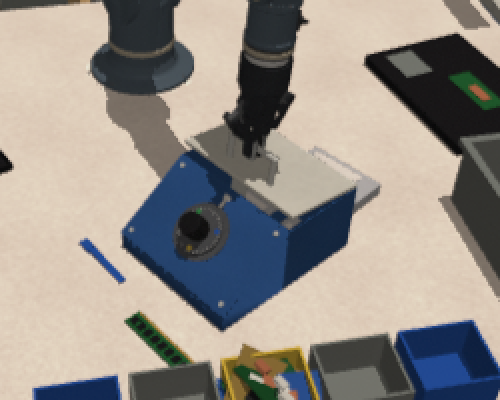

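The picture shows the lid unlocked and a gap open along its front edge (190–295, 160–215), with the bar in the fingers at (255,150). I'll continue along the arc.

```bash
python3 - <<'E'
from rig import *
from h import *
np.set_printoptions(precision=2,suppress=True)
for t in np.arange(.25,1.36,.1):
    P,R=lidpose(t,1);move_l(P,R,feed=.06);s=sense();f=np.linalg.norm(s["wrist_force"]);print("%.2f"%t,s["wrist_force"],"%.4f"%s["finger_gap"])
    if f>30: print("stop");break
print(s["time_s"])
pic,d=camera("scene");cv2.imwrite("pics/s2.png",pic[60:300,150:400,::-1].repeat(2,0).repeat(2,1))
E
```

```text
0.25 [2.23 1.44 0.23] 0.0084
0.35 [ 2.27  0.54 -0.55] 0.0087
0.45 [2.05 0.02 1.96] 0.0084
0.55 [2.09 0.06 3.9 ] 0.0086
0.65 [ 2.81 -0.11  4.18] 0.0085
0.75 [ 2.2  -0.03  5.46] 0.0085
0.85 [ 3.2  -0.52  7.71] 0.0084
0.95 [ 2.59 -1.01  6.63] 0.0085
1.05 [ 1.81 -0.15  9.96] 0.0085
1.15 [ 1.46 -0.34 12.05] 0.0081
1.25 [-0.66 -0.27 12.37] 0.0081
1.35 [-0.06  2.06 14.31] 0.0084
41.575
```

View pics/s2.png

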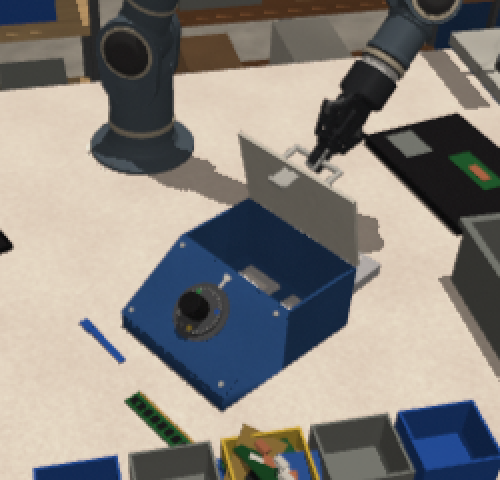

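The lid stands open with its drives visible, and the fingers are still on the bar at (318,160). Release, withdraw along the tool axis, and verify.

```bash
python3 - <<'E'
from rig import *
from h import *
np.set_printoptions(precision=3,suppress=True)
command_gripper(.03)
P,R=lidpose(1.35,1,back=.14); print(move_l(P,R,feed=.1,until_force=12))
sleep(.5);s=sense();print(s["time_s"],s["wrist_force"],s["position"])
pic,d=camera("scene");cv2.imwrite("pics/s3.png",pic[60:300,150:400,::-1].repeat(2,0).repeat(2,1))
X=pts(camera_params("scene"),d)-O; x,y,z=X@xb,X@yb,X[...,2]
m=(d>0)&(abs(y)<.11)&(abs(x-.13)<.06)&(z>.15)&(z<.27)&(pic.min(-1)>60)
a=np.polyfit(z[m],x[m],1);r=abs(x[m]-np.polyval(a,z[m]));k=r<.01;a=np.polyfit(z[m][k],x[m][k],1)
print("n",m.sum(),k.sum(),"lid angle",np.pi/2+np.arctan(a[0]))
E
```

```text
False
44.0167 [-0.468 -0.199 -0.105] [0.425 0.284 0.336]
n 1458 1245 lid angle 1.3375302636502142
```

View pics/s3.png

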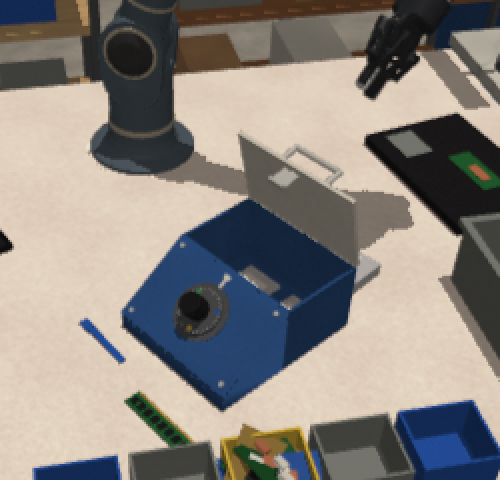

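The lid stands at about 1.34 rad, the gripper at (390,60) is clear of it, and the loose items look unmoved.

```bash
python3 -c "
from rig import *
print(finish_job())"
```

```text
the job is handed in; nothing more can be done
None
```

The lock box is open and the job is handed in: I dialed the combination until the dial stopped dead, the lid stands at about 1.34 rad (77°), and the arm is clear; my first grip missed and nudged the dial about 0.13 rad clockwise, before the combination itself.

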